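# Assemble two shrine-door finials

## Task

Build up the two small finials on their plinths by threading the loose parts over the upright rods. On the dark grey stone plinth put the brass collar first, then the copper pot on it, then the brass spire on top; on the brown wooden plinth put the red collar first, then the red round knob on top. Each part must sit upright and fully down on the one below, and the mallet, the chisel and the metal cup must be left where they lie.

Things in the scene. Friction and masses are not known exactly. Their poses are not given: they have to be found in the camera images.
- granite_plinth: Dark grey, almost black stone plinth. Fixed to the bench: it cannot move. Origin: centre of its underside, on the bench; z up. 90 mm square foot 22 mm high with a 76 mm square step on it, flat top at z = 30 mm. A round upright steel rod, 12 mm in diameter with a tapered tip, stands in the centre of the top and rises 64 mm above it (tip at z = 94 mm).
- teak_plinth: Brown wooden plinth. Fixed to the bench: it cannot move. Origin: centre of its underside, on the bench; z up. 90 mm square foot 22 mm high with a 76 mm square step on it, flat top at z = 30 mm. A round upright steel rod, 12 mm in diameter with a tapered tip, stands in the centre of the top and rises 36 mm above it (tip at z = 66 mm).
- brass_collar: Brass collar. Loose. Ring of 60 mm outer diameter, 22 mm high, upright straight sides, with a 26 mm through bore. Origin: centre of its underside; z along its axis, up. Mass about 250 g. It lies flat on the bench, bore upright, and is gripped across the outside.
- copper_pot: Copper pot: a bulging ring, 32 mm high, 44 mm in diameter at foot and mouth, 56 mm in diameter with straight upright sides from z = 6 to 26 mm. The rod passes right through it: 26 mm opening at the narrowest. Loose, mass about 200 g, upright on the bench. Origin: centre of its underside; z along its axis, up.
- brass_spire: Brass spire: pointed cap 78 mm high. Its foot is a straight cylinder 44 mm in diameter from z = 0 to 24 mm (grip here); above that it tapers to 20 mm diameter at z = 40, a 26 mm bead at z = 46 and a point at z = 78. From below it has a blind bore 26 mm in diameter, 24 mm deep, which goes over the rod's tip. Loose, mass about 200 g, upright. Origin: centre of its underside; z along its axis, up.
- red_collar: Red painted wooden collar. Loose. Ring of 60 mm outer diameter, 22 mm high, upright straight sides, with a 26 mm through bore. Origin: centre of its underside; z along its axis, up. Mass about 60 g. It lies flat on the bench, bore upright, and is gripped across the outside.
- red_knob: Red painted wooden knob: cap 56 mm high. Its foot is a straight cylinder 44 mm in diameter from z = 0 to 27 mm (grip here), with a ball of 36 mm diameter on top. From below it has a blind bore 26 mm in diameter, 24 mm deep, which goes over the rod's tip. Loose, mass about 60 g, upright. Origin: centre of its underside; z along its axis, up.
- mallet: Bystander, loose: mallet lying on the bench, white cylindrical head 52 mm in diameter and 85 mm long, wooden handle 24 mm thick. Origin at bench level below the handle; x runs along the handle from its end (x = -110 mm) to the head (x = 59 to 111 mm, y = -43 to 43 mm). Highest point 52 mm.
- chisel: Bystander, loose: wood chisel lying on the bench, dark handle 26 mm thick, steel blade. Origin at bench level below the middle; x runs along it from the handle's end (x = -110 mm) to the edge (x = 115 mm). Highest point 27 mm.
- screw_cup: Bystander, loose: round open aluminium cup, 64 mm rim diameter, 50 mm high. Origin: centre of its underside.
Not all that is in view belongs to the job. Leave any blue or purple look-alike of the brass_collar alone. Of the things that look like the teak_plinth, the larger one is meant.

How it is judged:
By the outcome, as a careful person would: the job done as asked, in the order asked, and still so for the second after the job is handed in, with the robot touching nothing.
It also fails if it takes over 134 s, if anything falls off the work surface, if the arm or the gripper's body presses on something with over 40 N, if the wrist force passes 120 N, or if a joint passes its speed limit or range.

## Robot

A 6-joint arm with a two-finger parallel gripper is mounted at the origin on the work surface. World frame = base frame: x ahead of the robot, y to its left, z up, the work surface at z = 0. Lengths are in m, angles in rad, forces in N, time in s.
With the tool pointing down it reaches from about 0.35 to 0.775 m from the base axis. Payload 5.5 kg.
Tool frame: the origin (TCP) lies at the very end of the fingers, on their centre line; the grasp point (between the pads) lies 19 mm behind it; z points along the fingers, y is the line along which they close (so a half turn about z gives the same grasp; the last joint's range is limited). The gripper opens to 85 mm and grips with 20 to 120 N. Pads are 22 mm wide; open, the fingers measure 114 mm over their backs; the gripper's body (76 mm by 85 mm) begins 54 mm behind the grasp point. The pads swing forward as they close: fully open they stand 13 mm farther back than shut.
Start: joints at [-1.488, 0.313, 0.046, 1.304, 0, 1.431], TCP at [0.127, -0.561, 0.231] pointing down, gripper open.
Joint ranges: [-2.76, 2.76], [-0.86, 1.69], [-1.03, 1.26], [-2.2, 2.34], [-1.47, 1.5], [-3.14, 3.14]. Speed limits (rad/s): [2.57, 2.57, 3.14, 3.14, 3.14, 3.14].

## Interface

Orientations are given as a unit quaternion [w, x, y, z].
In Python, from workcell import env, viewer, nets gives the robot as it stands. The module is installed in compiled form; this text tells all that it offers.
- The arm moves only by the shell command python3 -m creep 'ROWS' [OPENING] [FORCE]. ROWS is a JSON list of rows, 1 to 8 of them, each of 6 numbers: dx, dy, dz in m, then a rotation vector rx, ry, rz in rad; each row is the pose to reach, as a shift and turn from the pose commanded when the command began, along the tool's axes at that moment; what a row does not reach only later rows make up. A row lasts 1/8 s, in which the tool goes at most 0.0625 m and 0.188 rad, less where a joint would pass 70% of its speed; a pose out of reach is approached as far as the arm can. OPENING is the finger opening in m, set as the command begins (- or left out keeps the last). The fingers move at their own pace and stop on an object; FORCE is the grip in N (left out, the last holds). Time passes only in rows, so rows that do not move let the fingers close. It prints the time, the measured TCP pose, the force, the opening and the grip force at its end.
- env.get_state(): the state, without advancing time (a new reading comes with each control period).
- viewer.read_camera(name): name is "side" or "top"; returns a dict with "image" (384x512x3 uint8, red, green, blue), "K" (3x3 intrinsics, pixels), "D" ([k1, k2, p1, p2, k3] as OpenCV has them; the pictures are not rectified), "R" (3x3) and "t" (3): a world point X has camera coordinates R X + t. Camera axes: x right, y down, z forward; pixel columns grow to the right and rows downward; lengths in m; the calibration is good to about 2 mm. A picture is of the moment at which its call begins. There is no depth.
- env.hand_in(): hands the job in; it is judged then, once.
Trained networks look in a picture, given as the dict that the camera call returned (one of the last four; its "shot" number tells which), for a name from the list of things; names that differ only in an ending like _2 or _b are one class to them, and where a whole thing is asked for, a point or a joint stands for the part that bears it (a point fixed in the world has none). Each returns a list of dicts, best first, with "confidence" (0 to 1); they miss things now and then, are a little off and sometimes report something else, mostly with a low value. They report only what shows in the picture. A call takes as long as a camera call. They do not tell look-alikes from the thing itself.
- nets.outline_of(label, picture): "region" (384x512 bool, what is visible of it) and "box" ([left, top, right, bottom] in pixels, round what is visible of it).
The state is a dict: "clock": time; "joint_pos": joint angles; "qvel": joint speeds; "tau": joint torques, N m; "tcp_pos": TCP position; "orientation": TCP orientation; "wrist_force": force on the tool from outside, world axes, zero at the start; "ft_torque": the same for the moment, N m; "finger_gap": finger opening in m; "grip_force": force on a finger pad.
Only numpy, scipy, OpenCV 4.12 (cv2) and the standard library are available. Lean on these libraries where they do the work, as an engineer would, in place of code of your own. Each camera call takes 0.05 s, during which the arm holds its last target. There are 200 camera calls.

## Working session

There is one attempt and no reset: what is moved stays moved. The work goes in short steps, Python scripts to look and compute and a shell command to move; the robot and the scene stay as the last step left them, time stands still between calls to the robot, and variables do not carry over. Pictures are saved under pics/ and viewed, at most 14 in all, crops included, and the job is handed in when it is done.

```bash
mkdir -p pics
cat > look.py <<'E'
import cv2, numpy as np
from workcell import env, viewer, nets
def save(p,n): cv2.imwrite(f'pics/{n}.png', p['image'][:,:,::-1])
E
python3 - <<'E'
from look import *
s=env.get_state(); print(s['clock'],s['tcp_pos'],s['orientation'])
for c in ('top','side'):
    p=viewer.read_camera(c); save(p,c+'0')
    print(c, (-p['R'].T@p['t']).round(3), p['R'].round(2).tolist(), p['K'].round(0).tolist(),p['D'])
    for n in 'granite_plinth teak_plinth brass_collar copper_pot brass_spire red_collar red_knob mallet chisel screw_cup'.split():
        print(n,[(np.round(d['box']).astype(int).tolist(),round(float(d['confidence']),2)) for d in nets.outline_of(n,p)])
print(env.get_state()['clock'])
E
```

```text
0.0 [ 0.12700639 -0.56023829  0.23038276] [-9.61735984e-04  9.93800720e-01  1.11171953e-01  2.63885507e-05]
top [0.237 0.107 0.942] [[-0.17, -0.99, -0.0], [-0.96, 0.16, -0.23], [0.22, -0.04, -0.97]] [[373.0, 0.0, 255.0], [0.0, 373.0, 188.0], [0.0, 0.0, 1.0]] [-0.12155692  0.          0.          0.          0.        ]
granite_plinth [([308, 164, 344, 204], 0.96)]
teak_plinth [([258, 137, 288, 164], 0.69), ([245, 79, 290, 126], 0.67)]
brass_collar [([166, 280, 192, 304], 0.9), ([166, 228, 187, 255], 0.72), ([207, 231, 231, 256], 0.64)]
copper_pot [([237, 186, 260, 210], 0.69)]
brass_spire [([146, 138, 168, 154], 0.54)]
red_collar [([372, 102, 395, 124], 0.6)]
red_knob [([394, 182, 414, 202], 0.69)]
mallet [([169, 78, 232, 147], 0.8)]
chisel [([312, 58, 348, 129], 0.89)]
screw_cup [([66, 199, 99, 223], 0.8)]
side [0.023 0.898 0.854] [[-0.87, -0.5, 0.02], [-0.34, 0.56, -0.75], [0.36, -0.66, -0.66]] [[411.0, 0.0, 253.0], [0.0, 411.0, 191.0], [0.0, 0.0, 1.0]] [0.00142641 0.         0.         0.         0.        ]
granite_plinth [([274, 147, 308, 185], 0.55)]
teak_plinth [([192, 149, 228, 175], 0.96), ([234, 170, 256, 184], 0.79)]
brass_collar [([238, 250, 262, 270], 0.79), ([265, 226, 288, 246], 0.72), ([280, 273, 303, 292], 0.65), ([159, 216, 176, 242], 0.26)]
copper_pot [([253, 193, 270, 213], 0.52)]
brass_spire [([159, 216, 174, 240], 0.69)]
red_collar [([267, 116, 282, 132], 0.64)]
red_knob [([325, 137, 339, 153], 0.76)]
mallet [([141, 175, 216, 203], 0.68)]
chisel [([221, 120, 258, 155], 0.5)]
screw_cup [([151, 288, 178, 321], 0.71)]
1.1
```

View pics/top0.png

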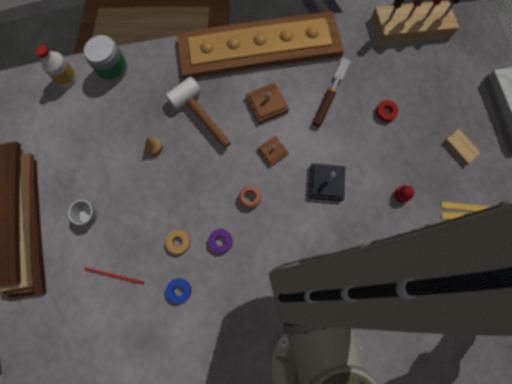

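View pics/side0.png

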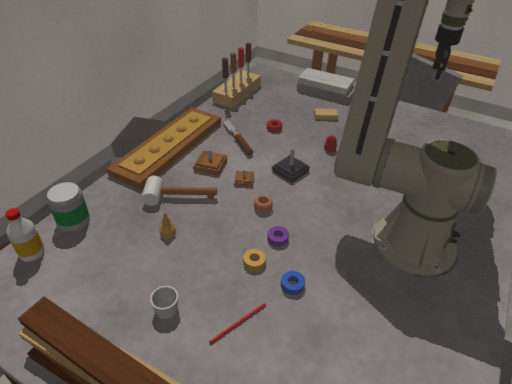

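The top view shows the brass collar at (177,242), pot (250,197), spire (153,146), red collar (387,110), knob (404,193), granite plinth (327,182) and the larger teak plinth (267,102). The small look-alike plinth is at (272,150). The side view matches: the large teak plinth is at (210,162) and the brass collar at (255,260). Next I fit poses from both views by comparing silhouettes.

```bash
cat >> look.py <<'E'
from scipy.optimize import least_squares
TH=np.linspace(0,2*np.pi,48,endpoint=False); DIR=np.c_[np.cos(TH),np.sin(TH)]
def rev(prof): return np.array([[r*np.cos(a),r*np.sin(a),z] for r,z in prof for a in TH])/1000
def box(s,z0,z1): return np.array([[x*s/2,y*s/2,z] for x in(-1,1) for y in(-1,1) for z in(z0,z1)])/1000
def plinth(tip): return np.r_[box(90,0,22),box(76,22,30),rev([(6,30),(6,tip-6),(2,tip)])]
M=dict(brass_collar=rev([(30,0),(30,22)]),red_collar=rev([(30,0),(30,22)]),
 copper_pot=rev([(22,0),(28,6),(28,26),(22,32)]),brass_spire=rev([(22,0),(22,24),(10,40),(13,46),(1,78)]),
 red_knob=rev([(22,0),(22,27)]+[(18*np.cos(t),38+18*np.sin(t)) for t in np.linspace(-.5,1.5,9)]),
 granite_plinth=plinth(94),teak_plinth=plinth(66),screw_cup=rev([(25,0),(32,50)]))
def sup(p): return (p@DIR.T).max(0)
def proj(p,X): return cv2.projectPoints(X,cv2.Rodrigues(p['R'])[0],p['t'],p['K'],p['D'])[0][:,0]
def det(n,p,near=None):
    L=nets.outline_of(n,p)
    if near is not None: L=[d for d in L if np.hypot((d['box'][0]+d['box'][2])/2-near[0],(d['box'][1]+d['box'][3])/2-near[1])<14]
    if not L: return None
    v,u=np.nonzero(L[0]['region']); return sup(np.c_[u,v].astype(float))
def fit(n,ps,obs,yaw=False):
    def pose(q):
        c,s=np.cos(q[3]),np.sin(q[3]); return M[n]@np.array([[c,s,0],[-s,c,0],[0,0,1]])+q[:3]
    def f(q): return np.concatenate([sup(proj(p,pose(q)))-o-q[4] for p,o in zip(ps,obs) if o is not None]+[[0 if yaw else q[3], 0]])
    best=min((least_squares(f,[.5,0,0,y,0],x_scale=[.1,.1,.1,.5,1],loss='soft_l1') for y in ((0,.4,.8,1.2) if yaw else (0,))),key=lambda r:r.cost)
    return best.x, np.sqrt(np.mean(f(best.x)**2))
E
python3 - <<'E'
from look import *
P=[viewer.read_camera('top'),viewer.read_camera('side')]
N=dict(brass_collar=((177,242),(255,260)),copper_pot=((250,197),(263,203)),brass_spire=((153,146),(167,225)),red_collar=((387,110),(275,125)),
 red_knob=((404,193),(331,145)),granite_plinth=((327,182),(291,166)),teak_plinth=((267,102),(210,162)),screw_cup=((81,212),(165,303)))
for n,nn in N.items():
    o=[det(n,p,k) for p,k in zip(P,nn)]
    y='plinth' in n
    q,e=fit(n,P,o,y); print(n,(q[:3]*1000).round(1),'yaw',q[3].round(2),'off',q[4].round(2),'rms',e.round(2))
    for i in (0,1):
        if o[i] is not None:
            q,e=fit(n,[P[i]],[o[i]],y); print('    ',i,(q[:3]*1000).round(0),e.round(2))
print(env.get_state()['clock'])
E
```

```text
brass_collar [348.2 286.5   2.5] yaw 0.01 off 0.52 rms 0.85
     0 [ 366.  319. -172.] 0.27
     1 [ 434.  134. -209.] 0.27
copper_pot [429.3  90.4   1.8] yaw 0.05 off 0.58 rms 0.44
     0 [437.  89. -40.] 0.28
     1 [ 591. -226. -326.] 0.21
brass_spire [607.1 320.8   1.2] yaw 0.05 off 0.77 rms 0.52
     0 [ 736.  396. -325.] 0.18
     1 [ 738.  194. -181.] 0.27
red_collar [ 604.8 -317.6    2.8] yaw -0.19 off 0.26 rms 0.81
     0 [ 752. -492. -376.] 0.64
     1 [ 626. -354.  -23.] 0.27
red_knob [ 370.5 -301.6    3.3] yaw -0.18 off 0.32 rms 0.41
     0 [ 434. -502. -446.] 0.2
     1 [ 388. -357.  -35.] 0.21
granite_plinth [ 435.6 -110.8    2.9] yaw -0.25 off 1.12 rms 0.6
     0 [ 466. -146. -146.] 0.31
     1 [ 500. -262. -122.] 0.27
teak_plinth [ 6.816e+02  3.000e-01 -1.000e-01] yaw 0.24 off 1.09 rms 0.56
     0 [ 762.  -19. -171.] 0.45
     1 [700. -23. -21.] 0.37
screw_cup [ 4.565e+02  5.144e+02 -1.000e-01] yaw 0.07 off 0.13 rms 0.54
     0 [456. 516.  -5.] 0.43
     1 [467. 506. -18.] 0.24
2.0
```

```bash
cat > go.py <<'E'
import sys,numpy as np
from workcell import env
from scipy.spatial.transform import Rotation as Ro
T=np.array(eval(sys.argv[1]))/1000
s=env.get_state(); w,x,y,z=s['orientation']; R=Ro.from_quat([x,y,z,w])
G=Ro.from_matrix([[0,1,0],[1,0,0],[0,0,-1]])
print('d',(R.inv().apply(T-s['tcp_pos'])).round(4),'rot',(R.inv()*G).as_rotvec().round(3),'gap',round(s['finger_gap'],4),'F',np.round(s['wrist_force'],1),'t',round(s['clock'],2))
E
python3 go.py [605,-318,150]
```

```text
d [ 0.5198 -0.1312  0.0813] rot [ 0.     0.    -1.348] gap 0.0859 F [-0.2 -1.1 -0.3] t 2.0
```

```bash
python3 -m creep '[[0.065,-0.0164,0.0102,0,0,-0.168],[0.13,-0.0328,0.0203,0,0,-0.337],[0.195,-0.049,0.03,0,0,-0.505],[0.26,-0.0656,0.04,0,0,-0.674],[0.325,-0.082,0.05,0,0,-0.842],[0.39,-0.098,0.061,0,0,-1.011],[0.455,-0.115,0.071,0,0,-1.18],[0.52,-0.131,0.081,0,0,-1.348]]' 0.085; python3 go.py [605,-318,150]
```

```text
clock: 3.0
tcp_pos: [0.5697, -0.336, 0.1564]
orientation: [0.0, 0.705, 0.709, -0.0]
wrist_force: [-0.1, -1.2, 1.0]
finger_gap: 0.085
grip_force: 0.0
d [0.0178 0.0354 0.0064] rot [0.    0.001 0.006] gap 0.085 F [-0.1 -1.2  1. ] t 3.0
```

```bash
python3 -m creep '[[0,0,0,0,0,0],[0,0,0,0,0,0]]'; python3 go.py [605,-318,60]
```

```text
clock: 3.25
tcp_pos: [0.5677, -0.3368, 0.1562]
orientation: [-0.0, 0.707, 0.707, -0.0]
wrist_force: [-0.3, -0.5, 0.1]
finger_gap: 0.0847
grip_force: 0.0
d [0.0187 0.0374 0.0962] rot [-0.001 -0.    -0.   ] gap 0.0847 F [-0.3 -0.5  0.1] t 3.25
```

```bash
python3 -m creep '[[0.0187,0.0374,0.04,0,0,0],[0.0187,0.0374,0.09,0,0,0],[0.0187,0.0374,0.12,0,0,0],[0.0187,0.0374,0.14,0,0,0],[0.0187,0.0374,0.153,0,0,0],[0.0187,0.0374,0.153,0,0,0]]' 0.085; python3 go.py [605,-318,3]
python3 - <<'E'
from look import *
p=viewer.read_camera('side'); 
cv2.imwrite('pics/g1.png',cv2.resize(p['image'][90:180,210:360,::-1],None,fx=5,fy=5))
E
```

```text
clock: 4.0
tcp_pos: [0.604, -0.319, 0.0032]
orientation: [-0.001, 0.708, 0.706, -0.0]
wrist_force: [-0.1, 0.6, -0.1]
finger_gap: 0.0849
grip_force: 0.0
d [0.001  0.001  0.0002] rot [-0.001 -0.001 -0.002] gap 0.0849 F [-0.1  0.6 -0.1] t 4.0
```

View pics/g1.png

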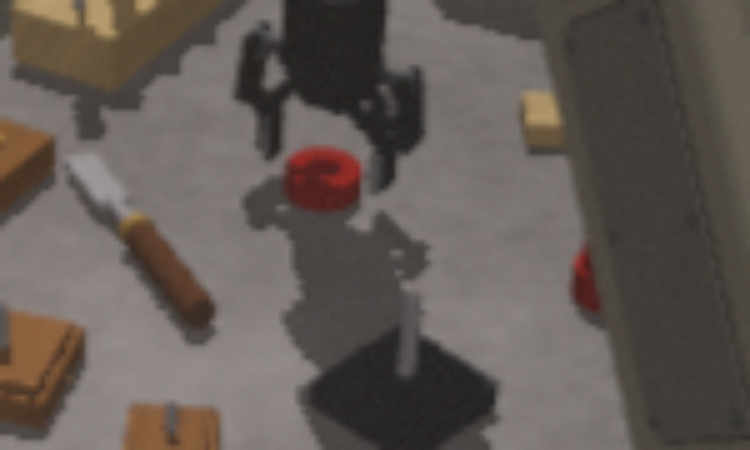

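The fingers straddle the red collar: tips at about (268,155) and (382,188) in the crop, collar centred at (322,180). I'll close on it.

```bash
python3 -m creep '[[0,0,0,0,0,0],[0,0,0,0,0,0],[0,0,0,0,0,0],[0,0,0,0,0,0],[0,0,0,0,0,0],[0,0,0,0,0,0]]' 0.04 40; python3 -m creep '[[0,0,-0.05,0,0,0],[0,0,-0.1,0,0,0],[0,0,-0.13,0,0,0],[0,0,-0.13,0,0,0]]'
python3 - <<'E'
from look import *
p=viewer.read_camera('side'); 
cv2.imwrite('pics/g2.png',cv2.resize(p['image'][70:160,210:360,::-1],None,fx=5,fy=5))
E
python3 go.py [681.6,0.3,140]
```

```text
clock: 4.8
tcp_pos: [0.6062, -0.3191, 0.0057]
orientation: [0.002, 0.707, 0.707, -0.0]
wrist_force: [-1.0, -0.2, 5.3]
finger_gap: 0.0587
grip_force: 42.4
clock: 5.3
tcp_pos: [0.6073, -0.3195, 0.1378]
orientation: [0.004, 0.707, 0.707, 0.001]
wrist_force: [0.8, -0.0, 0.1]
finger_gap: 0.0587
grip_force: 43.5
d [ 0.3191  0.0755 -0.0052] rot [0.003 0.002 0.   ] gap 0.0585 F [-0.2  0.3 -2.4] t 5.35
```

View pics/g2.png

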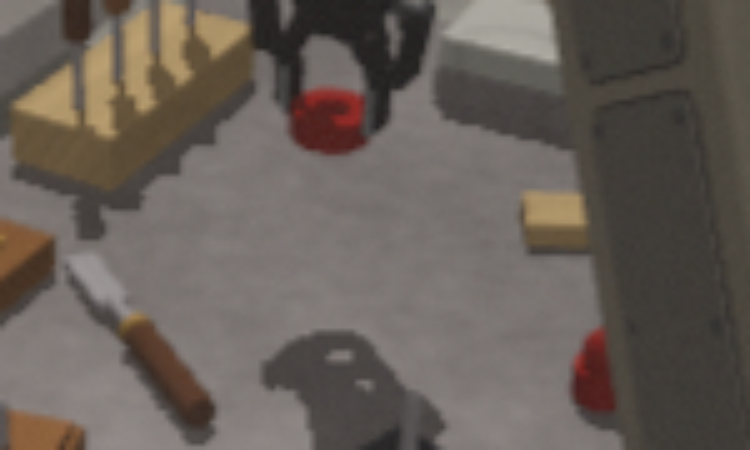

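Red collar held level, gap 58.7 mm. The tips touched the bench as they closed, so the TCP is about 5.7 mm above the part's bottom. Next: move to the teak plinth.

```bash
python3 -m creep '[[0.06,0.014,0,0,0,0],[0.12,0.028,0,0,0,0],[0.18,0.042,0,0,0,0],[0.24,0.056,0,0,0,0],[0.29,0.068,0,0,0,0],[0.317,0.0755,0,0,0,0],[0.317,0.0755,0,0,0,0],[0.317,0.0755,0,0,0,0]]'; python3 go.py [681.6,-1,80]
python3 - <<'E'
from look import *
P=[viewer.read_camera(c) for c in('top','side')]
for n,nn in dict(red_collar=((267,85),(210,140)),teak_plinth=((267,102),(210,162))).items():
    o=[det(n,p,k) for p,k in zip(P,nn)]
    print(n,[x is not None for x in o])
    if all(x is not None for x in o): q,e=fit(n,P,o,'p' in n); print((q*1000).round(1),e)
save(P[1],'h1'); cv2.imwrite('pics/h1.png',np.hstack([cv2.resize(p['image'][y:y+100,x:x+100,::-1],None,fx=4,fy=4) for p,x,y in((P[0],215,40),(P[1],160,90))]))
E
```

```text
clock: 6.35
tcp_pos: [0.6799, -0.0017, 0.132]
orientation: [-0.001, 0.707, 0.707, -0.001]
wrist_force: [1.0, -1.2, -0.3]
finger_gap: 0.0584
grip_force: 43.4
d [0.0007 0.0019 0.052 ] rot [-0.003  0.    -0.   ] gap 0.0584 F [ 1.  -1.2 -0.3] t 6.35
red_collar [False, True]
teak_plinth [False, True]
```

View pics/h1.png

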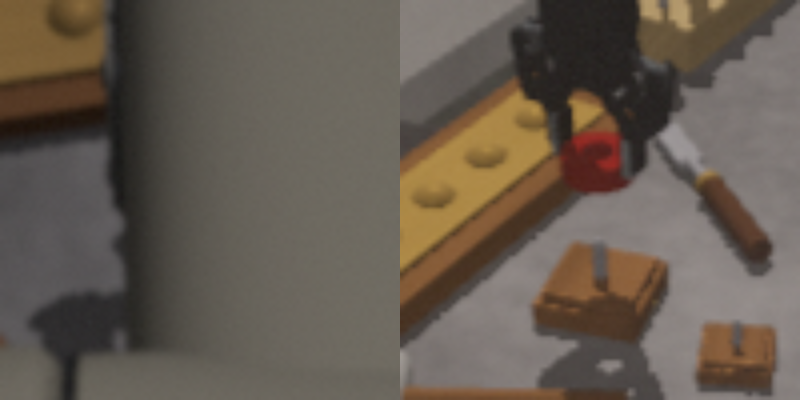

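Side view: the held collar at crop (598,160) sits directly over the rod at (600,265). The arm hides the top view. Lowering now.

```bash
python3 -m creep '[[0.0007,0.0019,0.03,0,0,0],[0.0007,0.0019,0.055,0,0,0],[0.0007,0.0019,0.075,0,0,0],[0.0007,0.0019,0.085,0,0,0],[0.0007,0.0019,0.09,0,0,0],[0.0007,0.0019,0.09,0,0,0]]'; python3 -m creep '[[0,0,0.003,0,0,0],[0,0,0.006,0,0,0],[0,0,0.006,0,0,0]]'
```

```text
clock: 7.4
tcp_pos: [0.6829, -0.0008, 0.0439]
orientation: [0.0, 0.707, 0.707, 0.0]
wrist_force: [0.2, 0.3, -1.0]
finger_gap: 0.0587
grip_force: 43.4
clock: 7.78
tcp_pos: [0.6825, -0.0006, 0.0375]
orientation: [-0.0, 0.707, 0.707, -0.0]
wrist_force: [-0.8, 0.5, -0.5]
finger_gap: 0.0586
grip_force: 43.4
```

```bash
python3 -m creep '[[0,0,0.0015,0,0,0],[0,0,0.0015,0,0,0]]'|grep -E 'tcp|wrist';python3 -m creep '[[0,0,0.0015,0,0,0],[0,0,0.0015,0,0,0]]'|grep -E 'tcp|wrist'; python3 -m creep '[[0,0,0.0015,0,0,0],[0,0,0.0015,0,0,0]]'|grep -E 'tcp|wrist'
```

```text
tcp_pos: [0.6826, -0.0007, 0.036]
wrist_force: [-0.6, 0.6, -1.0]
tcp_pos: [0.6828, -0.0007, 0.0357]
wrist_force: [-2.9, 0.3, 4.8]
tcp_pos: [0.6828, -0.0007, 0.0357]
wrist_force: [-5.6, 0.9, 11.9]
```

Seated at TCP z = 35.7 mm, as expected. I'll release and go to the knob.

```bash
python3 -m creep '[[0,0,-0.003,0,0,0],[0,0,-0.003,0,0,0],[0,0,-0.003,0,0,0],[0,0,-0.003,0,0,0],[0,0,-0.04,0,0,0],[0,0,-0.09,0,0,0],[0,0,-0.12,0,0,0]]' 0.085 | grep -E 'tcp|gap'; python3 -m creep '[[-0.044,-0.044,0,0,0,0],[-0.088,-0.088,0,0,0,0],[-0.132,-0.132,0,0,0,0],[-0.176,-0.176,0,0,0,0],[-0.22,-0.22,0,0,0,0],[-0.255,-0.264,0,0,0,0],[-0.285,-0.295,0,0,0,0],[-0.3,-0.311,0,0,0,0]]'; python3 go.py [370.5,-301.6,10]
```

```text
tcp_pos: [0.6836, -0.0008, 0.1557]
finger_gap: 0.0847
clock: 10.4
tcp_pos: [0.37, -0.302, 0.1532]
orientation: [0.0, 0.708, 0.706, -0.0]
wrist_force: [1.1, -0.3, -0.4]
finger_gap: 0.0848
grip_force: 0.0
d [0.0005 0.0005 0.1432] rot [ 0.     0.    -0.003] gap 0.0848 F [ 1.1 -0.3 -0.4] t 10.4
```

```bash
python3 -m creep '[[0.0005,0.0005,0.05,0,0,0],[0.0005,0.0005,0.09,0,0,0],[0.0005,0.0005,0.12,0,0,0],[0.0005,0.0005,0.135,0,0,0],[0.0005,0.0005,0.1412,0,0,0],[0.0005,0.0005,0.1412,0,0,0]]'
python3 - <<'E'
from look import *
P=[viewer.read_camera(c) for c in('top','side')]
o=[det('red_collar',P[0],(265,98)),det('red_collar',P[1],(210,155))]
print([x is not None for x in o])
if any(x is not None for x in o): q,e=fit('red_collar',P,o); print((q*1000).round(1),e)
cv2.imwrite('pics/k1.png',np.hstack([cv2.resize(p['image'][y:y+100,x:x+100,::-1],None,fx=4,fy=4) for p,x,y in((P[0],215,50),(P[1],160,110),)]))
E
```

```text
clock: 11.15
tcp_pos: [0.3722, -0.3002, 0.0119]
orientation: [-0.0, 0.707, 0.707, -0.0]
wrist_force: [-0.2, 0.4, -0.0]
finger_gap: 0.085
grip_force: 0.0
[True, True]
[681.5  -0.7  31.6 -50.5 315. ] 0.5542587176034384
```

View pics/k1.png

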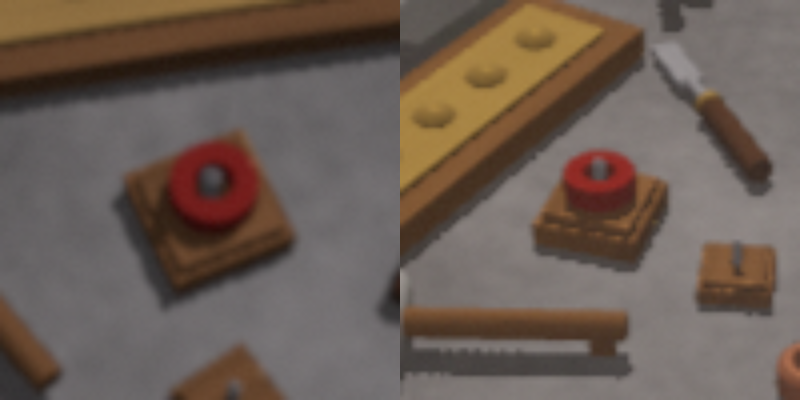

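Red collar is seated flat on the plinth with the rod central in its bore: fit (681.5, −0.7, 31.6). Now I grip the knob.

```bash
python3 -m creep '[[0,0,0,0,0,0],[0,0,0,0,0,0],[0,0,0,0,0,0],[0,0,0,0,0,0],[0,0,0,0,0,0],[0,0,0,0,0,0],[0,0,0,0,0,0]]' 0.03 40; python3 -m creep '[[0,0,-0.05,0,0,0],[0,0,-0.1,0,0,0],[0,0,-0.15,0,0,0],[0,0,-0.15,0,0,0]]';python3 go.py [681.6,0,160]
```

```text
clock: 12.22
tcp_pos: [0.3723, -0.3003, 0.0125]
orientation: [0.0, 0.707, 0.707, -0.0]
wrist_force: [0.1, 1.1, 4.6]
finger_gap: 0.0427
grip_force: 39.9
clock: 12.72
tcp_pos: [0.3742, -0.3023, 0.166]
orientation: [0.004, 0.707, 0.707, -0.0]
wrist_force: [-0.4, -0.1, -0.6]
finger_gap: 0.0421
grip_force: 41.2
d [0.3023 0.3074 0.0058] rot [0.005 0.006 0.   ] gap 0.0421 F [-0.4 -0.1 -0.6] t 12.72
```

```bash
python3 -m creep '[[0.043,0.044,0,0,0,0],[0.086,0.088,0,0,0,0],[0.13,0.132,0,0,0,0],[0.173,0.176,0,0,0,0],[0.216,0.22,0,0,0,0],[0.25,0.255,0,0,0,0],[0.28,0.286,0,0,0,0],[0.302,0.3075,0,0,0,0]]' >/dev/null; python3 -m creep '[[0,0,0,0,0,0],[0,0,0,0,0,0]]'; python3 go.py [682,-0.5,64.5]
python3 - <<'E'
from look import *
p=viewer.read_camera('side')
cv2.imwrite('pics/k2.png',cv2.resize(p['image'][80:200,150:270,::-1],None,fx=4,fy=4))
E
```

```text
clock: 13.98
tcp_pos: [0.6787, 0.0017, 0.1603]
orientation: [-0.001, 0.707, 0.707, -0.001]
wrist_force: [0.5, -1.0, -0.7]
finger_gap: 0.0419
grip_force: 41.2
d [-0.0022  0.0036  0.0958] rot [-0.003  0.     0.   ] gap 0.0419 F [ 0.5 -1.  -0.7] t 13.97
```

View pics/k2.png

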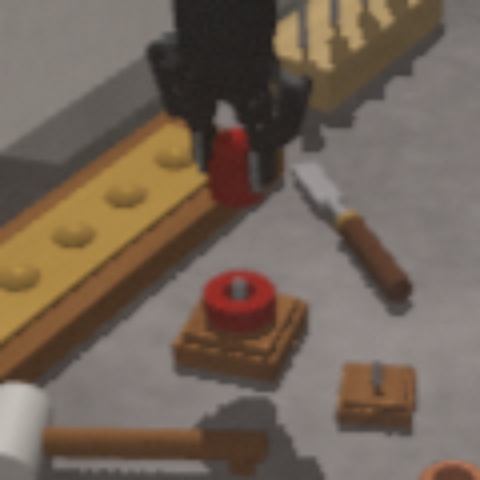

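The knob is upright in the grip, directly above the collar and rod at crop (238,290). Lowering now.

```bash
python3 -m creep '[[-0.0022,0.0036,0.03,0,0,0],[-0.0022,0.0036,0.06,0,0,0],[-0.0022,0.0036,0.075,0,0,0],[-0.0022,0.0036,0.085,0,0,0],[-0.0022,0.0036,0.09,0,0,0],[-0.0022,0.0036,0.092,0,0,0],[-0.0022,0.0036,0.092,0,0,0]]'|grep -E 'tcp|wrist'; python3 -m creep '[[0,0,0.002,0,0,0],[0,0,0.002,0,0,0]]'|grep -E 'tcp|wrist'; python3 -m creep '[[0,0,0.0015,0,0,0],[0,0,0.0015,0,0,0]]'|grep -E 'tcp|wrist'; python3 -m creep '[[0,0,0.0015,0,0,0],[0,0,0.0015,0,0,0]]'|grep -E 'tcp|wrist'
```

```text
tcp_pos: [0.6837, -0.0003, 0.0705]
wrist_force: [0.6, 0.5, -0.5]
tcp_pos: [0.6833, -0.0003, 0.068]
wrist_force: [0.7, 0.4, -0.6]
tcp_pos: [0.6832, -0.0003, 0.0662]
wrist_force: [-0.5, -0.1, -0.7]
tcp_pos: [0.6832, -0.0004, 0.0647]
wrist_force: [0.1, -0.1, -1.0]
```

```bash
for i in 1; do python3 -m creep '[[0,0,0.0015,0,0,0],[0,0,0.0015,0,0,0]]'|grep -E 'tcp|wrist'; python3 -m creep '[[0,0,0.0015,0,0,0],[0,0,0.0015,0,0,0]]'|grep -E 'tcp|wrist'; done
```

```text
tcp_pos: [0.6833, -0.0004, 0.0646]
wrist_force: [-1.7, 0.2, 5.4]
tcp_pos: [0.6833, -0.0004, 0.0645]
wrist_force: [-4.7, 0.6, 11.6]
```

Seated at exactly 64.5 mm. I'll release and go to the brass collar.

```bash
python3 -m creep '[[0,0,-0.003,0,0,0],[0,0,-0.003,0,0,0],[0,0,-0.003,0,0,0],[0,0,-0.003,0,0,0],[0,0,-0.003,0,0,0],[0,0,-0.04,0,0,0],[0,0,-0.08,0,0,0],[0,0,-0.1,0,0,0]]' 0.085 | grep -E 'tcp|gap'; python3 -m creep '[[0.041,-0.044,0,0,0,0],[0.082,-0.088,0,0,0,0],[0.123,-0.132,0,0,0,0],[0.164,-0.176,0,0,0,0],[0.205,-0.22,0,0,0,0],[0.245,-0.264,0,0,0,0],[0.27,-0.31,0,0,0,0],[0.287,-0.335,0,0,0,0]]'; python3 go.py [348.2,286.5,8]
python3 - <<'E'
from look import *
P=[viewer.read_camera(c) for c in('top','side')]
for n,nn in dict(red_knob=((265,88),(210,140)),brass_collar=((177,242),(255,260))).items():
    o=[det(n,p,k) for p,k in zip(P,nn)]
    print(n,[x is not None for x in o])
    if any(x is not None for x in o): q,e=fit(n,P,o); print((q*1000).round(1),e)
cv2.imwrite('pics/k3.png',np.hstack([cv2.resize(p['image'][y:y+100,x:x+100,::-1],None,fx=4,fy=4) for p,x,y in((P[0],215,50),(P[1],160,110),)]))
E
```

```text
tcp_pos: [0.6844, -0.0005, 0.1646]
finger_gap: 0.085
clock: 18.15
tcp_pos: [0.3458, 0.2874, 0.1619]
orientation: [-0.0, 0.706, 0.708, -0.0]
wrist_force: [0.1, 0.4, 0.1]
finger_gap: 0.085
grip_force: 0.0
d [-0.0009  0.0025  0.1539] rot [-0.     0.     0.002] gap 0.085 F [0.1 0.4 0.1] t 18.15
red_knob [True, True]
[681.5  -2.6  56.3 -23.3 512.7] 0.7557828606400078
brass_collar [True, True]
[348.5 286.4   1.8 -19.8 811.3] 0.7688747798874994
```

View pics/k3.png

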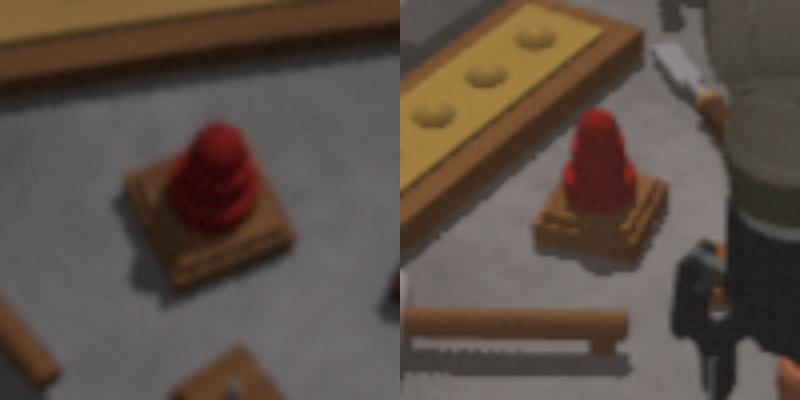

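The red finial stands upright on the teak plinth. Now I grip the brass collar.

```bash
python3 -m creep '[[-0.001,0.002,0.05,0,0,0],[-0.001,0.002,0.09,0,0,0],[-0.001,0.002,0.125,0,0,0],[-0.001,0.002,0.145,0,0,0],[-0.001,0.002,0.155,0,0,0],[-0.001,0.002,0.155,0,0,0]]'|grep tcp; python3 -m creep '[[0,0,0,0,0,0],[0,0,0,0,0,0],[0,0,0,0,0,0],[0,0,0,0,0,0],[0,0,0,0,0,0],[0,0,0,0,0,0]]' 0.04 60|grep -vE 'ori';  python3 -m creep '[[0,0,-0.05,0,0,0],[0,0,-0.1,0,0,0],[0,0,-0.14,0,0,0],[0,0,-0.14,0,0,0]]'; python3 go.py [435.6,-110.8,145]
```

```text
tcp_pos: [0.3507, 0.2851, 0.0065]
clock: 19.95
tcp_pos: [0.3508, 0.286, 0.0082]
wrist_force: [-1.1, -1.4, 5.9]
finger_gap: 0.0566
grip_force: 63.2
clock: 20.45
tcp_pos: [0.3525, 0.287, 0.1504]
orientation: [0.001, 0.707, 0.707, 0.004]
wrist_force: [0.5, -0.2, -3.0]
finger_gap: 0.0567
grip_force: 68.1
d [-0.3978  0.0829  0.0045] rot [ 0.007 -0.004  0.   ] gap 0.0567 F [ 0.5 -0.2 -3. ] t 20.45
```

```bash
python3 -m creep '[[-0.055,0.012,0,0,0,0],[-0.11,0.024,0,0,0,0],[-0.165,0.036,0,0,0,0],[-0.22,0.048,0,0,0,0],[-0.275,0.06,0,0,0,0],[-0.33,0.07,0,0,0,0],[-0.375,0.08,0,0,0,0],[-0.398,0.083,0,0,0,0]]'>/dev/null; python3 -m creep '[[0,0,0,0,0,0],[0,0,0,0,0,0]]';python3 go.py [435.6,-110.8,38]
python3 - <<'E'
from look import *
p=viewer.read_camera('side')
cv2.imwrite('pics/b1.png',cv2.resize(p['image'][90:210,230:350,::-1],None,fx=4,fy=4))
E
```

```text
clock: 21.7
tcp_pos: [0.4322, -0.1114, 0.1458]
orientation: [-0.001, 0.707, 0.707, -0.0]
wrist_force: [-0.1, 0.7, -2.4]
finger_gap: 0.0565
grip_force: 68.0
d [0.0005 0.0037 0.1078] rot [-0.002 -0.001  0.   ] gap 0.0565 F [-0.1  0.7 -2.4] t 21.7
```

View pics/b1.png

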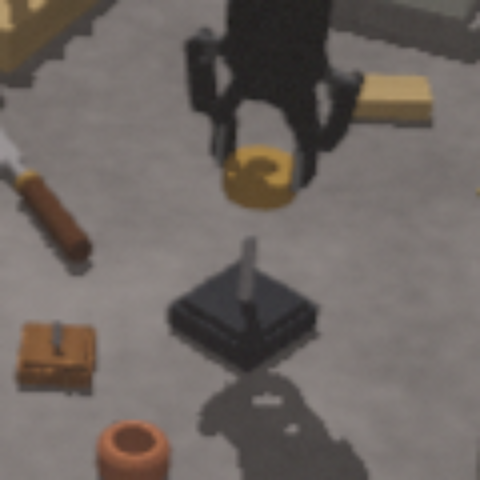

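The rod leans right in this view, from base (246,300) to tip (252,240). Extended up to the collar at (260,178), it lines up to within about 1 px once the 3.7 mm correction is made. Lowering now.

```bash
python3 -m creep '[[0.0005,0.0037,0.015,0,0,0],[0.0005,0.0037,0.03,0,0,0],[0.0005,0.0037,0.05,0,0,0],[0.0005,0.0037,0.07,0,0,0],[0.0005,0.0037,0.09,0,0,0],[0.0005,0.0037,0.1,0,0,0],[0.0005,0.0037,0.104,0,0,0],[0.0005,0.0037,0.104,0,0,0]]'|grep -E 'tcp|wrist'; python3 -m creep '[[0,0,0.0015,0,0,0],[0,0,0.003,0,0,0],[0,0,0.003,0,0,0]]'|grep -E 'tcp|wrist'; python3 -m creep '[[0,0,0.0015,0,0,0],[0,0,0.0015,0,0,0]]'|grep -E 'tcp|wrist';python3 -m creep '[[0,0,0.0015,0,0,0],[0,0,0.0015,0,0,0]]'|grep -E 'tcp|wrist'
```

```text
tcp_pos: [0.4372, -0.1117, 0.0429]
wrist_force: [-1.0, 0.1, -2.7]
tcp_pos: [0.4371, -0.1119, 0.04]
wrist_force: [-0.4, 0.3, -2.2]
tcp_pos: [0.437, -0.1119, 0.0383]
wrist_force: [0.1, 0.3, -3.3]
tcp_pos: [0.437, -0.1119, 0.0382]
wrist_force: [-3.7, 1.9, 11.1]
```

```bash
python3 -m creep '[[0,0,-0.002,0,0,0],[0,0,-0.002,0,0,0],[0,0,-0.002,0,0,0],[0,0,-0.002,0,0,0],[0,0,-0.04,0,0,0],[0,0,-0.09,0,0,0],[0,0,-0.12,0,0,0]]' 0.085 | grep -E 'tcp|gap'; python3 -m creep '[[0.05,-0.002,0,0,0,0],[0.1,-0.004,0,0,0,0],[0.15,-0.006,0,0,0,0],[0.185,-0.008,0,0,0,0],[0.202,-0.008,0,0,0,0],[0.202,-0.008,0,0,0,0]]' >/dev/null; python3 go.py [429.3,90.4,10]
python3 - <<'E'
from look import *
P=[viewer.read_camera(c) for c in('top','side')]
for n,nn in dict(brass_collar=((325,180),(291,158)),brass_spire=((153,146),(167,225)),copper_pot=((250,197),(263,203))).items():
    o=[det(n,p,k) for p,k in zip(P,nn)]
    print(n,[x is not None for x in o])
    if any(x is not None for x in o): q,e=fit(n,P,o); print((q*1000).round(1),e)
E
```

```text
tcp_pos: [0.4377, -0.1122, 0.159]
finger_gap: 0.085
d [-0.0007  0.0006  0.1467] rot [-0.     0.     0.003] gap 0.0852 F [ 0.5 -0.2  0.1] t 25.25
brass_collar [False, True]
[  600.5  -520.9  -299.3  -249.7 -1187.3] 0.968702045484928
brass_spire [True, True]
[607.2 320.3   1.1   1.6 481. ] 0.6182003980273392
copper_pot [False, True]
[  665.2  -375.2  -483.1   -75.3 -3260.8] 0.19834572252460825
```

```bash
python3 -m creep '[[-0.0007,0.0006,0.05,0,0,0],[-0.0007,0.0006,0.09,0,0,0],[-0.0007,0.0006,0.125,0,0,0],[-0.0007,0.0006,0.14,0,0,0],[-0.0007,0.0006,0.147,0,0,0],[-0.0007,0.0006,0.147,0,0,0]]'|grep tcp; python3 -m creep '[[0,0,0,0,0,0],[0,0,0,0,0,0],[0,0,0,0,0,0],[0,0,0,0,0,0],[0,0,0,0,0,0],[0,0,0,0,0,0]]' 0.04 50|grep -vE 'ori';  python3 -m creep '[[0,0,-0.05,0,0,0],[0,0,-0.1,0,0,0],[0,0,-0.14,0,0,0],[0,0,-0.14,0,0,0]]'; python3 go.py [435.6,-110.8,145]
```

```text
tcp_pos: [0.4296, 0.0892, 0.0098]
clock: 27.15
tcp_pos: [0.4305, 0.0894, 0.0112]
wrist_force: [-2.1, -0.9, 7.4]
finger_gap: 0.0542
grip_force: 51.0
clock: 27.65
tcp_pos: [0.4322, 0.0896, 0.1534]
orientation: [0.003, 0.707, 0.707, 0.003]
wrist_force: [0.8, 0.4, -1.6]
finger_gap: 0.0539
grip_force: 54.2
d [-0.2004  0.0033  0.0084] rot [ 0.008 -0.     0.   ] gap 0.0539 F [ 0.8  0.4 -1.6] t 27.65
```

```bash
python3 -m creep '[[-0.05,0.001,0,0,0,0],[-0.1,0.002,0,0,0,0],[-0.15,0.003,0,0,0,0],[-0.18,0.004,0,0,0,0],[-0.2005,0.004,0,0,0,0],[-0.2005,0.004,0,0,0,0],[-0.2005,0.004,0,0,0,0]]'>/dev/null; python3 go.py [436.5,-111.3,63.2]
python3 - <<'E'
from look import *
p=viewer.read_camera('side')
cv2.imwrite('pics/b2.png',cv2.resize(p['image'][90:210,230:350,::-1],None,fx=4,fy=4))
E
```

```text
d [-0.0011  0.0038  0.0858] rot [-0.002 -0.001  0.   ] gap 0.0548 F [-0.3  0.3 -1.2] t 28.52
```

View pics/b2.png

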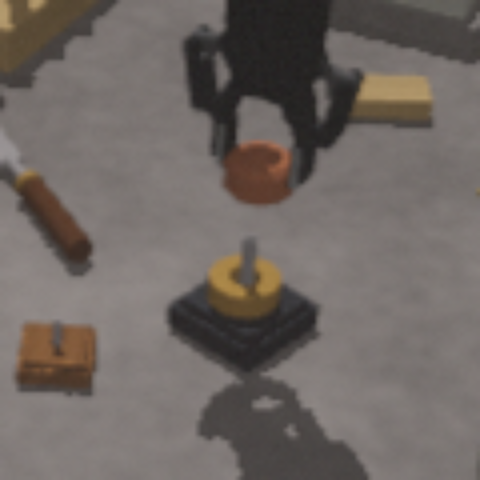

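The brass collar lies flat round the rod at crop (245,285), and the pot is above it at (258,172). I'll lower with the correction.

```bash
python3 -m creep '[[-0.0011,0.0038,0.015,0,0,0],[-0.0011,0.0038,0.03,0,0,0],[-0.0011,0.0038,0.05,0,0,0],[-0.0011,0.0038,0.07,0,0,0],[-0.0011,0.0038,0.078,0,0,0],[-0.0011,0.0038,0.082,0,0,0],[-0.0011,0.0038,0.082,0,0,0]]'|grep -E 'tcp|wrist'; python3 -m creep '[[0,0,0.0015,0,0,0],[0,0,0.003,0,0,0],[0,0,0.003,0,0,0]]'|grep -E 'tcp|wrist'; python3 -m creep '[[0,0,0.0015,0,0,0],[0,0,0.0015,0,0,0]]'|grep -E 'tcp|wrist';python3 -m creep '[[0,0,0.0015,0,0,0],[0,0,0.0015,0,0,0]]'|grep -E 'tcp|wrist'
```

```text
tcp_pos: [0.4376, -0.1121, 0.068]
wrist_force: [-0.2, 0.5, -1.9]
tcp_pos: [0.4375, -0.1122, 0.065]
wrist_force: [0.3, 0.6, -1.4]
tcp_pos: [0.4376, -0.1123, 0.0635]
wrist_force: [-0.1, 0.5, -0.9]
tcp_pos: [0.4376, -0.1123, 0.0632]
wrist_force: [-3.7, 1.4, 12.2]
```

Seated at 63.2 mm as computed. I'll release and go to the spire.

```bash
python3 -m creep '[[0,0,-0.002,0,0,0],[0,0,-0.002,0,0,0],[0,0,-0.002,0,0,0],[0,0,-0.002,0,0,0],[0,0,-0.04,0,0,0],[0,0,-0.09,0,0,0],[0,0,-0.11,0,0,0]]' 0.085 | grep -E 'tcp|gap'; python3 -m creep '[[0.055,0.022,0,0,0,0],[0.11,0.044,0,0,0,0],[0.165,0.066,0,0,0,0],[0.22,0.088,0,0,0,0],[0.275,0.11,0,0,0,0],[0.33,0.132,0,0,0,0],[0.385,0.154,0,0,0,0],[0.43,0.169,0,0,0,0]]' >/dev/null; python3 -m creep '[[0,0,0,0,0,0],[0,0,0,0,0,0]]' >/dev/null; python3 go.py [607.2,320.3,9]
python3 - <<'E'
from look import *
P=[viewer.read_camera(c) for c in('top','side')]
for n,nn in dict(copper_pot=((325,178),(291,152)),brass_collar=((325,180),(291,158)),screw_cup=((81,212),(165,303))).items():
    o=[det(n,p,k) for p,k in zip(P,nn)]
    print(n,[x is not None for x in o])
    if all(x is not None for x in o): q,e=fit(n,P,o); print((q*1000).round(1),e)
cv2.imwrite('pics/b3.png',np.hstack([cv2.resize(p['image'][y:y+100,x:x+100,::-1],None,fx=4,fy=4) for p,x,y in((P[0],280,130),(P[1],240,110),)]))
E
```

```text
tcp_pos: [0.4386, -0.1127, 0.1746]
finger_gap: 0.085
d [0.003  0.0016 0.1621] rot [-0.001  0.001  0.   ] gap 0.0851 F [-0.5 -1.1  0. ] t 32.45
copper_pot [True, True]
[ 438.  -110.8   53.2  154.5  388. ] 0.5370079049262221
brass_collar [True, False]
screw_cup [False, True]
```

View pics/b3.png

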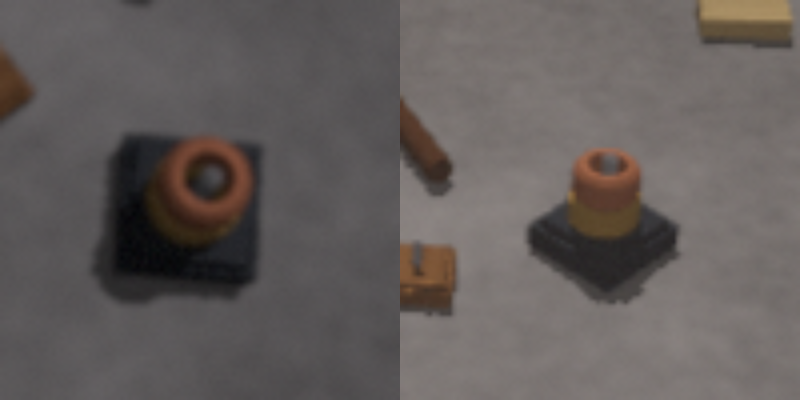

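The pot is seated upright, fit z = 53.2 mm, with the rod visible in its mouth. Now I grip the spire.

```bash
python3 -m creep '[[0.003,0.0016,0.03,0,0,0],[0.003,0.0016,0.07,0,0,0],[0.003,0.0016,0.11,0,0,0],[0.003,0.0016,0.14,0,0,0],[0.003,0.0016,0.156,0,0,0],[0.003,0.0016,0.161,0,0,0],[0.003,0.0016,0.161,0,0,0]]'|grep -E 'tcp|wrist'; python3 -m creep '[[0,0,0,0,0,0],[0,0,0,0,0,0],[0,0,0,0,0,0],[0,0,0,0,0,0],[0,0,0,0,0,0],[0,0,0,0,0,0],[0,0,0,0,0,0]]' 0.03 50|grep -vE 'ori';  python3 -m creep '[[0,0,-0.05,0,0,0],[0,0,-0.1,0,0,0],[0,0,-0.16,0,0,0],[0,0,-0.16,0,0,0]]'; python3 go.py [437.5,-112,165]
```

```text
tcp_pos: [0.6086, 0.321, 0.0117]
wrist_force: [1.0, -0.2, -0.1]
clock: 34.6
tcp_pos: [0.6087, 0.3211, 0.0123]
wrist_force: [-0.9, -1.0, 5.7]
finger_gap: 0.0413
grip_force: 50.3
clock: 35.1
tcp_pos: [0.6111, 0.3221, 0.1775]
orientation: [0.002, 0.707, 0.707, 0.005]
wrist_force: [0.2, 0.4, -2.7]
finger_gap: 0.0418
grip_force: 51.7
d [-0.4342 -0.1738  0.0089] rot [ 0.01  -0.004  0.   ] gap 0.0418 F [ 0.2  0.4 -2.7] t 35.1
```

```bash
python3 -m creep '[[-0.055,-0.022,0,0,0,0],[-0.11,-0.044,0,0,0,0],[-0.165,-0.066,0,0,0,0],[-0.22,-0.088,0,0,0,0],[-0.275,-0.11,0,0,0,0],[-0.33,-0.132,0,0,0,0],[-0.385,-0.154,0,0,0,0],[-0.434,-0.174,0,0,0,0]]' >/dev/null; python3 -m creep '[[0,0,0,0,0,0],[0,0,0,0,0,0]]' >/dev/null; python3 go.py [437.5,-112,96.3]
python3 - <<'E'
from look import *
p=viewer.read_camera('side')
cv2.imwrite('pics/b4.png',cv2.resize(p['image'][90:210,230:350,::-1],None,fx=4,fy=4))
E
```

```text
d [0.0009 0.0043 0.0737] rot [-0.001 -0.001 -0.001] gap 0.0412 F [ 1.7  0.2 -2.3] t 36.35
```

View pics/b4.png

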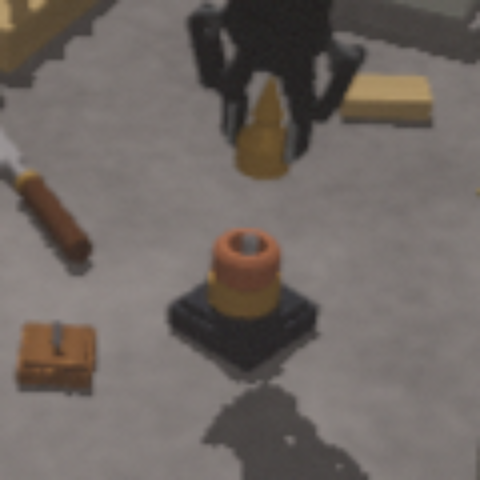

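The spire is upright in the grip at crop (263,150), over the pot at (247,255), allowing for the lean and the 4 mm correction still to make. Lowering now.

```bash
python3 -m creep '[[0.0009,0.0043,0.015,0,0,0],[0.0009,0.0043,0.03,0,0,0],[0.0009,0.0043,0.045,0,0,0],[0.0009,0.0043,0.058,0,0,0],[0.0009,0.0043,0.066,0,0,0],[0.0009,0.0043,0.07,0,0,0],[0.0009,0.0043,0.07,0,0,0]]'|grep -E 'tcp|wrist'; python3 -m creep '[[0,0,0.0015,0,0,0],[0,0,0.003,0,0,0],[0,0,0.003,0,0,0]]'|grep -E 'tcp|wrist'; python3 -m creep '[[0,0,0.0015,0,0,0],[0,0,0.0015,0,0,0]]'|grep -E 'tcp|wrist';python3 -m creep '[[0,0,0.0015,0,0,0],[0,0,0.0015,0,0,0]]'|grep -E 'tcp|wrist'
```

```text
tcp_pos: [0.4383, -0.1122, 0.1008]
wrist_force: [-0.1, -0.2, -0.9]
tcp_pos: [0.4383, -0.1123, 0.098]
wrist_force: [-0.5, -0.1, -2.2]
tcp_pos: [0.4382, -0.1123, 0.0963]
wrist_force: [-0.2, -1.1, -0.8]
tcp_pos: [0.4385, -0.1123, 0.0956]
wrist_force: [-1.6, 1.0, 5.9]
```

```bash
python3 -m creep '[[0,0,-0.0005,0,0,0],[0,0,-0.0005,0,0,0],[0,0,-0.0005,0,0,0],[0,0,-0.0005,0,0,0],[0,0,-0.0005,0,0,0],[0,0,-0.03,0,0,0],[0,0,-0.07,0,0,0],[0,0,-0.12,0,0,0]]' 0.085 | grep -E 'tcp|gap'; python3 -m creep '[[0.05,0,0,0,0,0],[0.11,0,0,0,0,0],[0.17,0,0,0,0,0],[0.22,0,0,0,0,0],[0.25,0,0,0,0,0],[0.25,0,0,0,0,0]]'|grep tcp
python3 - <<'E'
from look import *
P=[viewer.read_camera(c) for c in('top','side')]
print(env.get_state()['clock'])
for n,nn in dict(brass_spire=((325,165),(291,135)),red_knob=((265,88),(210,140))).items():
    o=[det(n,p,k) for p,k in zip(P,nn)]
    print(n,[x is not None for x in o])
    if all(x is not None for x in o): q,e=fit(n,P,o); print((q*1000).round(1),e)
a=[cv2.resize(p['image'][y:y+100,x:x+100,::-1],None,fx=3,fy=3) for p,x,y in((P[0],280,110),(P[1],240,90))]
b=[cv2.resize(p['image'][y:y+150,x:x+150,::-1],None,fx=2,fy=2) for p,x,y in((P[0],150,40),(P[1],130,90))]
cv2.imwrite('pics/f.png',np.vstack([np.hstack(a),np.hstack(b)]))
E
```

```text
tcp_pos: [0.4376, -0.112, 0.2154]
finger_gap: 0.0849
tcp_pos: [0.438, 0.1395, 0.2148]
40.0
brass_spire [True, True]
[ 439.2 -113.    83.5  189.   762.3] 0.44798366260129663
red_knob [True, True]
[683.   -3.9  54.6  82.5 508. ] 0.6655360695231644
```

View pics/f.png

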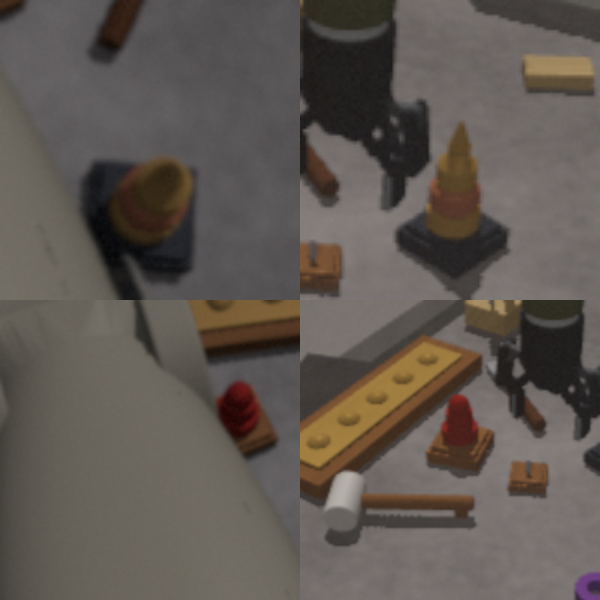

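Both finials stand upright and seated: spire fit z = 83.5 mm (84 expected), knob 54.6 mm (52 expected, within error). The mallet and chisel are in place and the gripper touches nothing.

```bash
python3 -c "
from workcell import env
print(env.hand_in())"
```

```text
the job is handed in; nothing more can be done
None
```

I built both finials in the order asked and handed the job in at about 40 s: each part measured upright and fully seated, and the mallet, chisel and cup were never touched.

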